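Wind the hooded ratchet tensioner to its marked tooth

TASK

The spring tensioner on the bench has to be wound to the setting marked by the tall pin. Swing the hasp up off its staple, raise the clear hood until it stands upright, then turn the bar knob clockwise until the pointer stands at the tall pin and the pawl has caught there; let go so that the ratchet holds it, and leave the other things where they are.

Things in the scene. Friction and masses are not known exactly. Their poses are not given: they have to be found in the camera images.
- tensioner: grey-painted plinth of the ratchet tensioner, fixed to the bench, 176 (x) x 180 (y) x 85 mm high; origin on the bench top, 80 mm behind its front face and 96 mm in front of its back face, midway between the sides; its +x points to the back (the hood's hinge side), -x to the front face with the hasp, z up. All offsets below are in this frame. A clear hood 168 x 172 mm covers its deck, from 87 up to 141 mm high. The wheel's vertical axis passes through this origin.
- hasp (a joint): hasp swing: 0 = hanging down over the staple (locks the hood), grows to 1.65 as its lip is swung forward and up; at 1.57 the lip stands straight up. Stiff hinge (0.03 N m), stays where it is left.
- hasp_lip (a point): grip point of the hasp's lip: the centre of a polished steel ball 14 mm across at the end of a level steel tongue (9 mm wide, 6 mm thick) that stands out forward from the strap; the ball pivots easily between finger pads. It lies 31 mm in front of and 31 mm below the hasp's hinge, at [-111.5, -45, 66] mm when shut. Nothing below it but the bench.
- hasp_hinge (a point): hinge axis of the hasp (parallel to the plinth's y) at the hood's lower front edge, [-80.5, -45, 97] mm while the hood is down; the lip swings about it and it rides up with the hood. The strap is 24 mm wide; staple and hasp sit right of the middle.
- hood (a joint): hood opening angle: 0 = shut, 1.57 = upright, 1.85 = stop. It moves only with the hasp off its staple. Stiff hinge (0.42 N m friction, hood 0.3 kg, about 5 N at the handle), stays where it is left.
- hood_handle (a point): middle of the hood's black pull handle on top at the front edge, left of the middle: a bar 34 mm long along the plinth's x, 12 mm wide (y), 12 mm thick, its middle 24 mm above the hood's top (free gap under it), at [-59, 45, 165] mm when shut.
- hood_hinge (a point): hinge axis of the hood (parallel to the plinth's y) at the back edge, [94, 0, 87] mm; the handle swings about it up and back, 153 mm in front of and 78 mm above it when shut, 153 mm above and 78 mm behind it when the hood is upright; then the open hasp stands up to 60 mm above the handle, 90 mm to its right.
- wheel (a joint): angle of ratchet wheel, knob and pointer together, growing clockwise seen from above. 18 teeth, one every 0.349 rad; held by the pawl it rests at whole multiples of 0.349. Winding lifts the pawl over each tooth; it drops in as a multiple is reached, so turn 0.05 to 0.2 past the wanted one and let go: a spring (0.06 to 0.1 N m) turns the wheel back on to the pawl. Stop at 2.4. It starts at 0 or 0.349. If wound too far, pushing the pawl's tip out of the teeth lets it run back.
- knob_grip (a point): grip point on the wheel's axis: the middle of a black bar knob 52 mm long, 14 mm wide, 101 to 135 mm above the bench; this point is 122 mm above it. The bar's long axis lies along the pointer's direction. Its orientation is that of the wheel: at wheel = 0 the same as the plinth's; then pointer and bar lie at 220 deg (3.840 rad) from the plinth's +x, counter-clockwise, and go back from that by the wheel angle.
- pointer (a point): point straight out along the aluminium pointer from the wheel's axis, at the circle of the setting marks, 65 mm from the axis.
- pawl (a joint): angle of the sprung pawl at the right side of the wheel: below 0.08 = dropped into a tooth gap, about 0.2 = up on a tooth. Moves by itself.
- marker (a point): top of the tall steel pin (8 mm across, 16 mm high above the deck, which is 85 mm above the bench) that marks the wanted setting, 65 mm from the wheel's axis, at the pointer's place for wheel = 0.698, 1.047 or 1.396; the other two places hold flat steel plugs 8 mm across, only 2 mm high.
- tape_roll_mid (a point): bystander: roll of tape lying flat, 95 mm across, 19 mm high; its centre
- timer_mid (a point): bystander: small white timer standing on edge, 26 x 64 x 60 mm; its centre
- std_bottle_mid (a point): bystander: small amber bottle with black cap, 29 mm across, 64 mm high; its centre

How it is judged:
By the outcome, as a careful person would: the job done as asked, in the order asked, and still so for the second after the job is handed in, with the robot touching nothing.
It also fails if it takes over 64 s, if anything falls off the work surface, if the arm or the gripper's body presses on something with over 40 N, if the wrist force passes 120 N, or if a joint passes its speed limit or range.

ROBOT

A 6-joint arm with a two-finger parallel gripper is mounted at the origin on a cart in front of the work surface, level with it; the furniture and walls round the work are solid. World frame = base frame: x ahead of the robot, y to its left, z up, the work surface at z = 0. Lengths are in m, angles in rad, forces in N, time in s.
With the tool pointing down it reaches from about 0.4 to 0.825 m from the base axis. Payload 7 kg.
Tool frame: the origin (TCP) lies midway between the tips of the shut fingers; the grasp point (between the pads) lies 19 mm behind it; z points along the fingers, y is the line along which they close (so a half turn about z gives the same grasp; the last joint's range is limited). The gripper opens to 88 mm and grips with 3 to 60 N. Pads are 19 mm wide; open, the fingers measure 130 mm over their backs; the gripper's body (78 mm by 193 mm) begins 47 mm behind the grasp point.
Start: joints at [1.581, 0.359, 0.012, 0, -1.224, -0.288], TCP at [0.185, 0.649, 0.227] pointing down, gripper open.
Joint ranges: [-3.07, 3.07], [-1.43, 2.12], [-1.02, 1.25], [-3.03, 1.67], [-3.05, -0], [-3.03, 3.03]. Speed limits (rad/s): [2.39, 2.39, 3.01, 3.14, 3.14, 3.14].

INTERFACE

Orientations are given as [roll, pitch, yaw] about the fixed x, y, z axes, in that order (R = Rz(yaw) Ry(pitch) Rx(roll)).
In Python, from station import arm gives the robot as it stands.
- The arm moves only by the tool servo_tool, never from a script. Its argument "deltas" is a list of rows, each a list of 7 numbers: the closure, from -1 (fully open) to 1 (shut), then the shift along the tool's x, y, z in mm, then the turn, a rotation vector about the tool's x, y, z in degrees. In form: [[gripper, x, y, z, ax, ay, az], ...]. A call has 1 to 20 rows; each row shifts and turns the commanded pose from where the row before left it, along the tool's axes as they then stand; what a row does not reach is not made up. A row lasts 1/12 s, in which the tool goes at most 41.7 mm and 7.16 degrees, less where a joint would pass 70% of its speed; a pose out of reach is approached as far as the arm can. A call is refused whole if a number of a shift passes 41.7 or a number of a turn 7.16, either way. A call with a gripper value outside its range is refused whole. The fingers move at their own pace and stop on an object; "squeeze" is the grip in N (left out, the last holds). Time passes only in rows, so rows that do not move let the fingers close. It gives the time, the measured TCP pose, the force, the opening and the grip force at its end, in the units of the state.
- arm.get_state(): the state, without advancing time (a new reading comes with each control period).
- arm.grab_frame(name): name is "scene" or "top" or "wrist"; returns a dict with "color" (384x512x3 uint8, red, green, blue), "K" (3x3 intrinsics, pixels), "distortion" ([k1, k2, p1, p2, k3] as OpenCV has them; the pictures are not rectified), "position" and "orientation" of the camera in the world. Camera axes: x right, y down, z forward; pixel columns grow to the right and rows downward; lengths in m; the calibration is good to about 2 mm. A picture is of the moment at which its call begins. There is no depth.
- arm.job_done(): hands the job in; it is judged then, once.
Trained networks look in a picture, given as the dict that the camera call returned (one of the last four; its "shot" number tells which), for a name from the list of things; names that differ only in an ending like _2 or _b are one class to them, and where a whole thing is asked for, a point or a joint stands for the part that bears it (a point fixed in the world has none). Each returns a list of dicts, best first, with "conf" (0 to 1); they miss things now and then, are a little off and sometimes report something else, mostly with a low value. They report only what shows in the picture. A call takes as long as a camera call.
- arm.recognise(query, picture): "at" ([x, y, z] in m, in the coordinates of the camera as it stood for that picture, good to about 4 mm: the middle of the surface that is visible of it).
The state is a dict: "t": time; "q": joint angles; "qd": joint speeds; "joint_efforts": joint torques, N m; "eef_pos": TCP position; "ee_rot": TCP orientation; "force": force on the tool from outside, world axes, zero at the start; "moment": the same for the moment, N m; "width": finger opening in m; "gripper_force": force on a finger pad.
Only numpy, scipy, OpenCV 4.12 (cv2) and the standard library are available. Lean on these libraries where they do the work, as an engineer would, in place of code of your own. Each camera call takes 0.05 s, during which the arm holds its last target. There are 200 camera calls.

## Working session

There is one attempt and no reset: what is moved stays moved. The work goes in short steps, Python scripts to look and compute and a tool call to move; the robot and the scene stay as the last step left them, time stands still between calls to the robot, and variables do not carry over. Pictures are saved under pics/ and viewed, at most 10 in all, crops included, and the job is handed in when it is done.

Besides the shell and the picture viewer there is one more tool, called in YAML: its name, and indented under it one key for each argument. servo_tool: Moves the arm, as the interface text tells. Its arguments: {"type":"object","properties":{"deltas":{"type":"array","items":{"type":"array","items":{"type":"number"}}},"squeeze":{"type":"number"}},"required":["deltas"]}

```bash
ls; mkdir -p pics
cat > h.py <<'E'
import numpy as np, cv2
from scipy.spatial.transform import Rotation as R
from station import arm
def rot(o):
    o=np.array(o,float)
    return o if o.shape==(3,3) else (R.from_euler('xyz',o).as_matrix() if o.size==3 else R.from_quat(o).as_matrix())
def rec(n,f):
    return [(round(d['conf'],2),(rot(f['orientation'])@np.array(d['at'])+f['position']).round(4).tolist()) for d in arm.recognise(n,f)[:2]]
def proj(P,f):
    c=rot(f['orientation']).T; P=np.atleast_2d(P)
    pc=(P-f['position'])@c.T
    return cv2.projectPoints(pc,np.zeros(3),np.zeros(3),np.array(f['K'],float),np.array(f['distortion'],float))[0][:,0]
def save(f,n): cv2.imwrite('pics/'+n,f['color'][:,:,::-1])
E
python3 - <<'E'
from h import *
print(arm.get_state())
for c in ['scene','top']:
    f=arm.grab_frame(c); save(f,c+'0.png'); print(c,f['position'],f['orientation'],f['K'])
    for n in 'tensioner hasp_lip hasp_hinge hood_handle hood_hinge knob_grip pointer marker tape_roll_mid timer_mid std_bottle_mid'.split(): print(n,rec(n,f))
a=cv2.imread('pics/scene0.png');b=cv2.imread('pics/top0.png')
E
```

```text
pics
{'t': 0.0, 'q': array([ 1.58111620e+00,  3.59421788e-01,  1.10481291e-02, -3.70662381e-04,
       -1.22408966e+00, -2.88138505e-01]), 'qd': array([-9.26302524e-04, -1.45090399e-03, -6.60198558e-05,  3.52732572e-04,
       -6.84158976e-04, -2.22156520e-04]), 'joint_efforts': array([ 2.65533549e-05, -5.82722855e+01,  2.93049735e+01,  6.99717119e+00,
        6.90073881e-03, -1.52175321e-04]), 'eef_pos': array([0.18498426, 0.64864281, 0.22559175]), 'ee_rot': array([ 3.13989536e+00, -1.39678325e-04, -2.77944754e-01]), 'force': array([ 0.61240589, -0.58572958, -0.12159515]), 'moment': array([-0.0853038 , -0.00061484,  0.06602496]), 'gripper_force': 0.0, 'width': 0.0877554168877495}
scene [0.03047404 0.4221341  0.92227629] [-2.45503705e+00 -2.27894670e-03 -2.20974552e+00] [[494.63373983   0.         244.95917082]
 [  0.         494.63373983 188.56378273]
 [  0.           0.           1.        ]]
tensioner [(0.91, [0.5305, -0.009, 0.1395])]
hasp_lip [(0.45, [0.4717, -0.0994, 0.0701])]
hasp_hinge [(0.49, [0.4727, -0.0988, 0.074])]
hood_handle [(0.85, [0.5405, -0.0342, 0.1383])]
hood_hin
[... 266 characters left out ...]
.01788393 1.02095195] [-3.03014823  0.00414135 -1.55590336] [[418.64081204   0.         256.04583296]
 [  0.         418.64081204 197.09735848]
 [  0.           0.           1.        ]]
tensioner [(0.94, [0.5587, -0.0468, 0.1423])]
hasp_lip [(0.5, [0.4638, -0.1009, 0.0693])]
hasp_hinge [(0.42, [0.4609, -0.1038, 0.0658])]
hood_handle [(0.91, [0.5566, -0.0449, 0.1418])]
hood_hinge [(0.67, [0.4939, 0.1309, 0.0184]), (0.65, [0.5564, -0.0438, 0.142])]
knob_grip []
pointer [(0.64, [0.5554, -0.0465, 0.143])]
marker []
tape_roll_mid [(0.83, [0.4952, 0.1313, 0.0193]), (0.72, [0.4642, -0.0991, 0.0742])]
timer_mid [(0.71, [0.6251, -0.1934, 0.0596]), (0.26, [0.5554, -0.0454, 0.1419])]
std_bottle_mid []
```

Run:
```python
import cv2
a=cv2.imread('pics/top0.png');b=cv2.imread('pics/scene0.png')
cv2.imwrite('pics/t1.png',cv2.resize(a,(800,600),interpolation=cv2.INTER_CUBIC))
cv2.imwrite('pics/s1.png',cv2.resize(b,(800,600),interpolation=cv2.INTER_CUBIC))
```

```text
(no output)
```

View pics/t1.png

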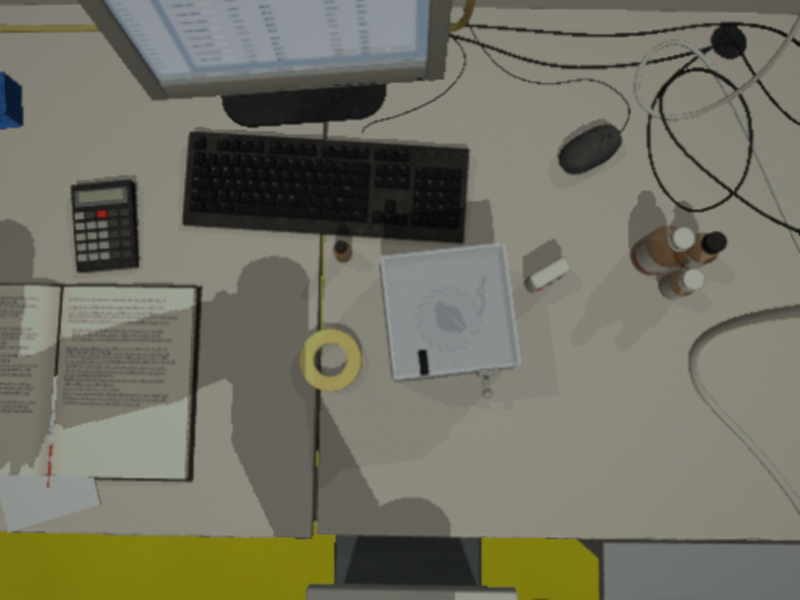

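View pics/s1.png

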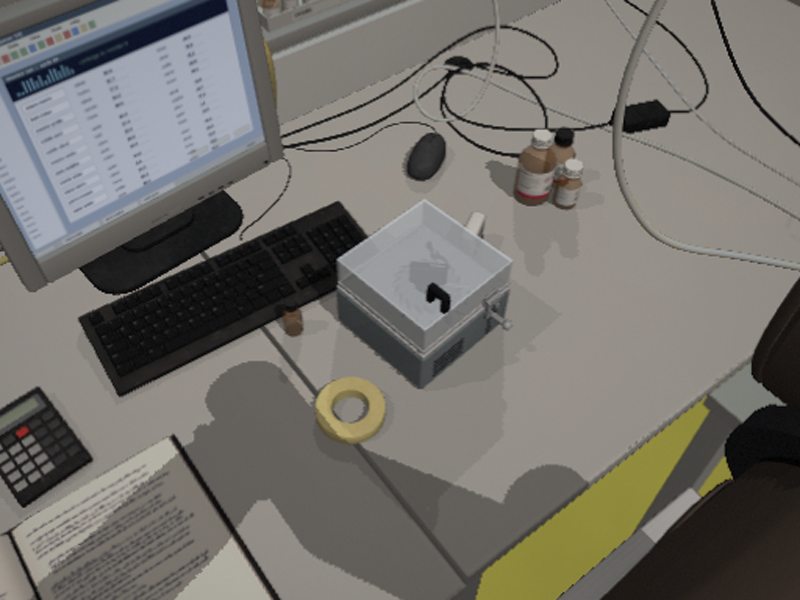

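```bash
cat > fit.py <<'E'
from h import *
from scipy.optimize import least_squares
ft=arm.grab_frame('top'); fs=arm.grab_frame('scene')
s=512/800
def W(p,P):
    c,sn=np.cos(p[2]),np.sin(p[2]); P=np.array(P)/1000.
    return np.c_[p[0]+c*P[:,0]-sn*P[:,1],p[1]+sn*P[:,0]+c*P[:,1],P[:,2]]
def Pt(h): return [[-59,45,171],[-111.5,-45,66],[h+84,86,141],[h+84,-86,141],[h-84,-86,141],[h-84,86,141]]
pt=np.array([[423,361],[487.5,393],[380,257],[504,244],[520,367],[393,380]])*s
ps=np.array([[434,287],[506,323],[338,262],[425,201],[511,264],[424,332]])*s
# scene order: back-left, back-right, front-right, front-left
def r(q):
    return np.r_[(proj(W(q[:3],Pt(q[3])),ft)-pt).ravel(),(proj(W(q[:3],Pt(q[3])),fs)-ps).ravel()]
o=least_squares(r,[.55,-.045,0.1,8],x_scale=[.01,.01,.01,1],loss='soft_l1'); print(o.x); print(r(o.x).reshape(-1,2).round(1))
p=o.x[:3]
print('lip,hinge,handle,hoodhinge,axis\n',W(p,[[-111.5,-45,66],[-80.5,-45,97],[-59,45,165],[94,0,87],[0,0,122]]).round(4))
E
python3 fit.py
```

```text
[ 0.55348745 -0.04377941  0.12364757  3.17115799]
[[-0.7 -0.5]
 [-1.3 -0.8]
 [-0.4  0.3]
 [ 0.2 -0. ]
 [ 0.1 -0.4]
 [-0.3  0.3]
 [ 1.9  1.7]
 [-0.6  1.1]
 [-0.6 -1.4]
 [ 0.4 -1.3]
 [ 2.2 -1.6]
 [ 1.1 -0.1]]
lip,hinge,handle,hoodhinge,axis
 [[ 0.4484 -0.1022  0.066 ]
 [ 0.4792 -0.0984  0.097 ]
 [ 0.4894 -0.0064  0.165 ]
 [ 0.6468 -0.0322  0.087 ]
 [ 0.5535 -0.0438  0.122 ]]
```

```bash
cat >> h.py <<'E'
def pl(p,yaw,tilt=0,extra=0): # rotation: tool x along heading yaw, tilted forward by tilt (deg)
    return R.from_euler('xyz',[np.pi,-np.radians(tilt),yaw])
def plan(wps,g=-1,start=None):
    """wps: list of (pos m, Rotation, nrows); prints rows"""
    s=arm.get_state(); p=np.array(s['eef_pos']); r=R.from_matrix(rot(s['ee_rot']))
    if start: p,r=start
    for P,Q,n in wps:
        P=np.array(P); w=(r.inv()*Q).as_rotvec(degrees=True); out=[]; p0,r0=p,r
        for i in range(n):
            rn=r0*R.from_rotvec(w*(i+1)/n,degrees=True); pn=p0+(P-p0)*(i+1)/n
            d=np.r_[g,(r.inv().apply(pn-p)*1e3).round(),(r.inv()*rn).as_rotvec(degrees=True).round(1)]+0.0
            p=p+r.apply(d[1:4])/1e3; r=r*R.from_rotvec(d[4:],degrees=True)
            out.append('['+','.join('%g'%v for v in d)+']')
        print('->',P.round(3),np.degrees(w).round(0) if 0 else '', '\n['+','.join(out)+']')
E
python3 - <<'E'
from h import *
plan([([.40,.36,.28],pl(0,-.1),10),([.40,0.05,.28],pl(0,.05),10),([.39,-.11,.20],pl(0,.124,25),6)])
E
```

```text
-> [0.4  0.36 0.28]  
[[-1,29,22,-5,0,0,-1],[-1,28,22,-6,0,0,-1],[-1,28,23,-5,0,0,-1.1],[-1,27,24,-5,0,0,-1],[-1,27,24,-6,0,0,-1],[-1,26,24,-5,0,0,-1],[-1,27,25,-5,0,0,-1],[-1,25,25,-6,0,0,-1],[-1,25,26,-5,0,0,-1.1],[-1,25,26,-5,0,0,-1]]
-> [0.4  0.05 0.28]  
[[-1,3,31,0,0,0,-0.9],[-1,3,31,0,0,0,-0.8],[-1,2,31,0,0,0,-0.9],[-1,2,31,0,0,0,-0.8],[-1,1,31,0,0,0,-0.9],[-1,1,31,0,0,0,-0.8],[-1,0,31,0,0,0,-0.9],[-1,0,30,0,0,0,-0.9],[-1,-1,31,0,0,0,-0.8],[-1,-1,31,0,0,0,-0.9]]
-> [ 0.39 -0.11  0.2 ]  
[[-1,-3,27,13,0.2,4.2,-0.7],[-1,-4,26,13,0.1,4.1,-0.7],[-1,-6,27,13,0.2,4.2,-0.7],[-1,-6,26,12,0.1,4.2,-0.7],[-1,-8,27,11,0.2,4.1,-0.7],[-1,-9,26,11,0.1,4.2,-0.7]]
```

servo_tool:
  deltas:
    - [-1, 29, 22, -5, 0, 0, -1]
    - [-1, 28, 22, -6, 0, 0, -1]
    - [-1, 28, 23, -5, 0, 0, -1]
    - [-1, 27, 24, -5, 0, 0, -1]
    - [-1, 27, 24, -6, 0, 0, -1]
    - [-1, 26, 24, -5, 0, 0, -1]
    - [-1, 27, 25, -5, 0, 0, -1]
    - [-1, 25, 25, -6, 0, 0, -1]
    - [-1, 25, 26, -5, 0, 0, -1]
    - [-1, 25, 26, -5, 0, 0, -1]
    - [-1, 3, 31, 0, 0, 0, -0.9]
    - [-1, 3, 31, 0, 0, 0, -0.8]
    - [-1, 2, 31, 0, 0, 0, -0.9]
    - [-1, 2, 31, 0, 0, 0, -0.8]
    - [-1, 1, 31, 0, 0, 0, -0.9]
    - [-1, 1, 31, 0, 0, 0, -0.8]
    - [-1, 0, 31, 0, 0, 0, -0.9]
    - [-1, 0, 30, 0, 0, 0, -0.9]
    - [-1, -1, 31, 0, 0, 0, -0.8]
    - [-1, -1, 31, 0, 0, 0, -0.9]

```text
t: 2.97
eef_pos: [0.3978, 0.0487, 0.2799]
ee_rot: [-3.141, -0.001, 0.048]
force: [1.2, 0.1, -0.5]
width: 0.0879
gripper_force: 0.0
```

servo_tool:
  deltas:
    - [-1, -3, 27, 13, 0.2, 4.2, -0.7]
    - [-1, -4, 26, 13, 0.1, 4.1, -0.7]
    - [-1, -6, 27, 13, 0.2, 4.2, -0.7]
    - [-1, -6, 26, 12, 0.1, 4.2, -0.7]
    - [-1, -8, 27, 11, 0.2, 4.1, -0.7]
    - [-1, -9, 26, 11, 0.1, 4.2, -0.7]
    - [-1, 0, 0, 0, 0, 0, 0]

```text
t: 3.55
eef_pos: [0.3832, -0.114, 0.1958]
ee_rot: [-3.141, -0.437, 0.116]
force: [-1.4, 0.0, -1.6]
width: 0.0875
gripper_force: 0.0
```

Run:
```python
from h import *
s=arm.get_state(); print(s['q'].round(2),s['eef_pos'],s['ee_rot'],s['force'])
f=arm.grab_frame('wrist'); save(f,'w1.png'); print(f['position'])
for n in ['hasp_lip','hasp_hinge','hood_handle','tensioner']: print(n,rec(n,f))
P=[[ 0.4484,-0.1022,0.066 ],[ 0.4792,-0.0984,0.097 ],[0.4894,-0.0064,0.165],[ 0.6468,-0.0322,0.087 ],[ 0.5535,-0.0438,0.122 ]]
print(proj(P,f).round())
```

```text
[ 0.28 -0.4  -0.93  0.12 -0.61  1.32] [ 0.38323666 -0.11403395  0.19579015] [-3.14147607 -0.43681595  0.11599283] [-1.40267028  0.0248302  -1.59012514]
[ 0.38840015 -0.11388706  0.37340101]
hasp_lip [(0.64, [0.4723, -0.1033, 0.0744])]
hasp_hinge [(0.55, [0.4752, -0.1025, 0.0839]), (0.39, [0.5278, -0.0532, 0.1446])]
hood_handle [(0.57, [0.528, -0.0502, 0.1388])]
tensioner [(0.92, [0.5187, -0.0506, 0.1458])]
[[262. 174.]
 [261. 140.]
 [152.  91.]
 [224.   5.]
 [217.  58.]]
```

View pics/w1.png

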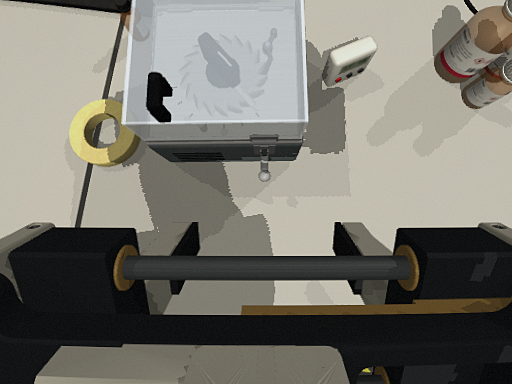

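Run:
```python
from h import *
plan([([.427,-.107,.111],pl(0,.124,25),4),([.4526,-.1035,.057],pl(0,.124,25),4)])
```

```text
-> [ 0.427 -0.107  0.111]  
[[-1,-1,1,24,0,0,0],[-1,-1,0,25,0,0,-0.1],[-1,-1,1,24,0.1,-0.1,0],[-1,-1,0,24,0,0,0]]
-> [ 0.453 -0.104  0.057]  
[[-1,0,0,15,0,0,0],[-1,0,0,15,0,0,0],[-1,1,0,15,0,0,0],[-1,0,0,15,0,0,0]]
```

servo_tool:
  deltas:
    - [-1, -1, 1, 24, 0, 0, 0]
    - [-1, -1, 0, 25, 0, 0, 0]
    - [-1, -1, 1, 24, 0, 0, 0]
    - [-1, -1, 0, 24, 0, 0, 0]
    - [-1, 0, 0, 15, 0, 0, 0]
    - [-1, 0, 0, 15, 0, 0, 0]
    - [-1, 0, 0, 15, 0, 0, 0]
    - [-1, 0, 0, 15, 0, 0, 0]
    - [-1, 0, 0, 0, 0, 0, 0]

```text
t: 4.55
eef_pos: [0.4564, -0.1102, 0.0586]
ee_rot: [-3.123, -0.425, 0.124]
force: [-0.8, -0.2, -0.2]
width: 0.0875
gripper_force: 0.0
```

Run:
```python
from h import *
s=arm.get_state(); print(s['q'].round(2),s['eef_pos'],s['ee_rot'],s['force'])
f=arm.grab_frame('wrist'); a=f['color'][100:384,100:412]
cv2.imwrite('pics/w2.png',cv2.resize(a,None,fx=2,fy=2)[:,:,::-1])
P=[[ 0.448,-0.104,0.066 ],[ 0.479,-0.1003,0.097 ],s['eef_pos']]
print(((proj(P,f)-100)*2).round())
```

```text
[ 0.19  0.05 -1.01  0.1  -0.08  1.42] [ 0.4564202  -0.11019159  0.05857613] [-3.12259903 -0.42515909  0.12392665] [-0.75345784 -0.17664636 -0.16401732]
[[307. 295.]
 [302. 184.]
 [331. 270.]]
```

View pics/w2.png

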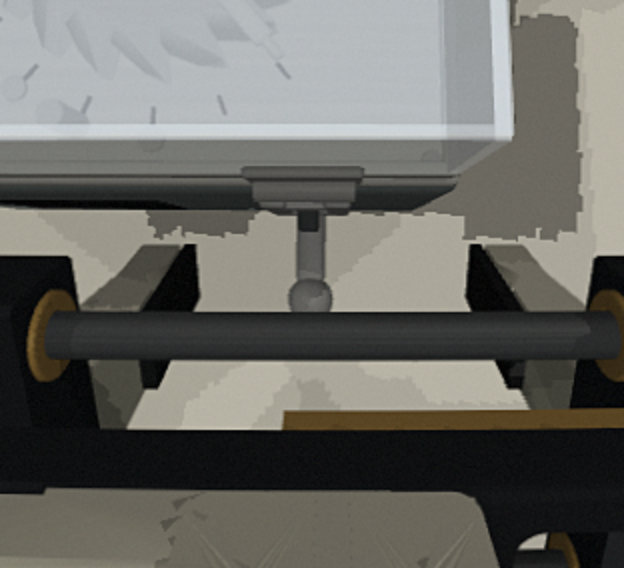

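servo_tool:
  deltas:
    - [-1, -1, -2, 0, 0, 0, 0]
    - [-1, -1, -3, 0, 0, 0, 0]
    - [-1, 0, 0, 0, 0, 0, 0]

```text
t: 4.85
eef_pos: [0.4533, -0.1076, 0.0614]
ee_rot: [-3.118, -0.429, 0.122]
force: [-0.2, -0.0, 0.4]
width: 0.0876
gripper_force: 0.0
```

servo_tool:
  deltas:
    - [0.3, 0, 0, 1, 0, 0, 0]
    - [0.6, 0, 0, 1, 0, 0, 0]
    - [1, 0, 0, 0, 0, 0, 0]
    - [1, 0, 0, 0, 0, 0, 0]
    - [1, 0, 0, 0, 0, 0, 0]
    - [1, 0, 0, 0, 0, 0, 0]
    - [1, 0, 0, 0, 0, 0, 0]
  squeeze: 20

```text
t: 5.43
eef_pos: [0.454, -0.1083, 0.0586]
ee_rot: [-3.118, -0.428, 0.121]
force: [0.3, -0.3, -0.8]
width: 0.0466
gripper_force: 0.0
```

servo_tool:
  deltas:
    - [1, 0, 0, 0, 0, 0, 0]
    - [1, 0, 0, 0, 0, 0, 0]
    - [1, 0, 0, 0, 0, 0, 0]
    - [1, 0, 0, 0, 0, 0, 0]
    - [1, 0, 0, 0, 0, 0, 0]
    - [1, 0, 0, 0, 0, 0, 0]
    - [1, 0, 0, 0, 0, 0, 0]
    - [1, 0, 0, 0, 0, 0, 0]

```text
t: 6.1
eef_pos: [0.454, -0.1062, 0.0584]
ee_rot: [-3.118, -0.428, 0.125]
force: [-10.3, 34.9, 2.6]
width: 0.0122
gripper_force: 20.0
```

Run:
```python
import numpy as np
th=np.radians(np.linspace(0,93,16)); a=np.pi/4
P=43.84*np.c_[-np.sin(a+th),-np.cos(a+th)]; d=np.diff(P,axis=0); t=np.radians(24.5)
x=d@[np.cos(t),np.sin(t)]; z=d@[np.sin(t),-np.cos(t)]
print(np.c_[x,z].round(1).tolist(), (P-P[0])[[5,10,15]])
```

```text
[[-1.4, -4.5], [-0.9, -4.7], [-0.4, -4.7], [0.1, -4.7], [0.6, -4.7], [1.1, -4.6], [1.6, -4.5], [2.1, -4.3], [2.5, -4.0], [2.9, -3.7], [3.3, -3.4], [3.7, -3.0], [4.0, -2.6], [4.2, -2.1], [4.4, -1.7]] [[-11.53820335  20.39370538]
 [-10.92483921  43.81713682]
 [  1.6648755   63.57903044]]
```

servo_tool:
  deltas:
    - [1, 0, -1, 0, 0, 0, 0]
    - [1, 0, -1, 0, 0, 0, 0]
    - [1, 0, 0, 0, 0, 0, 0]

```text
t: 6.35
eef_pos: [0.4537, -0.1053, 0.0585]
ee_rot: [-3.116, -0.427, 0.124]
force: [-5.5, 21.7, -0.3]
width: 0.0123
gripper_force: 20.0
```

servo_tool:
  deltas:
    - [1, 0, -1, 0, 0, 0, 0]
    - [1, 0, -1, 0, 0, 0, 0]
    - [1, -1.4, 0, -4.5, 0, 0, 0]
    - [1, -0.9, 0, -4.7, 0, 0, 0]
    - [1, -0.4, 0, -4.7, 0, 0, 0]
    - [1, 0, 0, -4.7, 0, 0, 0]
    - [1, 0.6, 0, -4.7, 0, 0, 0]
    - [1, 0, 0, 0, 0, 0, 0]

```text
t: 7.02
eef_pos: [0.4423, -0.1063, 0.0797]
ee_rot: [-3.115, -0.427, 0.122]
force: [-4.5, 15.8, -1.3]
width: 0.0119
gripper_force: 20.0
```

servo_tool:
  deltas:
    - [1, 1.1, -1, -4.6, 0, 0, 0]
    - [1, 1.6, 0, -4.5, 0, 0, 0]
    - [1, 2.1, 0, -4.3, 0, 0, 0]
    - [1, 2.5, 0, -4, 0, 0, 0]
    - [1, 2.9, 0, -3.7, 0, 0, 0]
    - [1, 3.3, 0, -3.4, 0, 0, 0]
    - [1, 3.7, 0, -3, 0, 0, 0]
    - [1, 4, 0, -2.6, 0, 0, 0]
    - [1, 4.2, 0, -2.1, 0, 0, 0]
    - [1, 4.4, 0, -1.7, 0, 0, 0]
    - [1, 0, 0, 0, 0, 0, 0]

```text
t: 7.93
eef_pos: [0.4546, -0.1047, 0.1222]
ee_rot: [-3.114, -0.425, 0.121]
force: [-7.9, 13.2, 4.7]
width: 0.0119
gripper_force: 20.0
```

Run:
```python
from h import *
s=arm.get_state(); print(s['q'].round(2),s['eef_pos'],s['ee_rot'],s['force'],s['width'])
f=arm.grab_frame('scene'); a=f['color'][100:260,200:400]
cv2.imwrite('pics/s2.png',cv2.resize(a,None,fx=3,fy=3)[:,:,::-1])
```

```text
[ 0.2  -0.09 -0.9   0.02 -0.34  1.48] [ 0.45462643 -0.10468599  0.12215737] [-3.11390497 -0.42520463  0.12089055] [-7.91099764 13.23964211  4.6783503 ] 0.011924501907490082
```

View pics/s2.png

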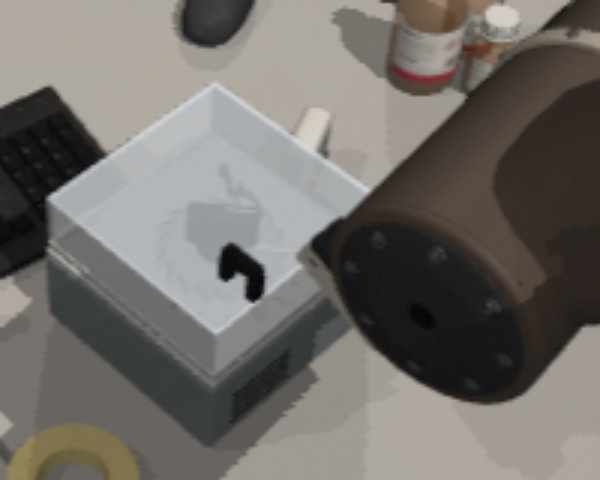

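servo_tool:
  deltas:
    - [-1, 0, 0, 0, 0, 0, 0]
    - [-1, 0, 0, 0, 0, 0, 0]
    - [-1, 0, 0, 0, 0, 0, 0]
    - [-1, 0, 0, 0, 0, 0, 0]
    - [-1, 0, 0, -5, 0, 0, 0]
    - [-1, 0, 0, -15, 0, 0, 0]
    - [-1, 0, 0, -25, 0, 0, 0]
    - [-1, 0, 0, -25, 0, 0, 0]
    - [-1, 0, 0, -20, 0, 0, 0]
    - [-1, 0, 0, -10, 0, 0, 0]

```text
t: 8.82
eef_pos: [0.4146, -0.1135, 0.2166]
ee_rot: [-3.116, -0.431, 0.121]
force: [1.2, -0.3, 0.3]
width: 0.0732
gripper_force: 0.0
```

Run:
```python
from h import *
s=arm.get_state(); print(s['q'].round(2),s['eef_pos'],s['ee_rot'],s['force'],s['width'])
f=arm.grab_frame('wrist'); save(f,'w3.png')
p=[.5535,-.0462,.1236];c,sn=np.cos(p[2]),np.sin(p[2])
P=np.array([[-111.5,-45,128],[-111.5,-45,66],[-59,45,171],[-42,45,171],[-76,45,171],[0,0,135]])/1e3
P=np.c_[p[0]+c*P[:,0]-sn*P[:,1],p[1]+sn*P[:,0]+c*P[:,1],P[:,2]]
print(P.round(4).tolist(),proj(P,f).round())
plan([([.46,-.04,.245],pl(0,.124),5),([.4894,-.0088,.2],pl(0,.124),3),([.4894,-.0088,.156],pl(0,.124),3)])
```

```text
[ 0.2  -0.32 -0.79  0.01 -0.66  1.49] [ 0.41455875 -0.11346119  0.21660252] [-3.11562923 -0.43078866  0.12133708] [ 1.16443547 -0.29219071  0.2953316 ] 0.07321544404677975
[[0.4484, -0.1046, 0.128], [0.4484, -0.1046, 0.066], [0.4894, -0.0088, 0.171], [0.5063, -0.0067, 0.171], [0.4725, -0.0109, 0.171], [0.5535, -0.0462, 0.135]] [[263. 197.]
 [265. 202.]
 [160. 131.]
 [161. 113.]
 [159. 150.]
 [221.  89.]]
-> [ 0.46  -0.04   0.245]  
[[-1,12,-14,0,-0.3,-5,0],[-1,12,-13,-1,-0.3,-4.9,0.1],[-1,12,-14,-3,-0.3,-5,0],[-1,11,-13,-3,-0.2,-4.9,0],[-1,12,-14,-5,-0.3,-5,0.1]]
-> [ 0.489 -0.009  0.2  ]  
[[-1,11,-9,15,0,0,0],[-1,11,-9,15,0,0,0],[-1,11,-9,16,0,0,0]]
-> [ 0.489 -0.009  0.156]  
[[-1,0,0,15,0,0,0],[-1,0,0,14,0,0,0],[-1,0,0,15,0,0,0]]
```

View pics/w3.png

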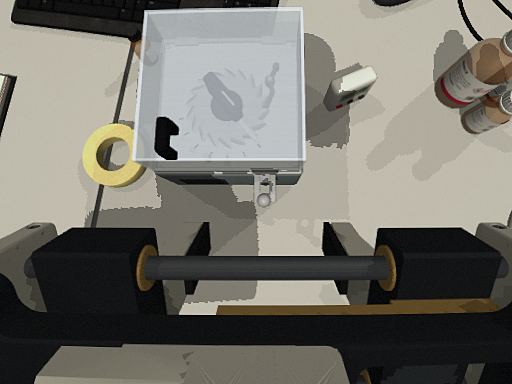

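servo_tool:
  deltas:
    - [-1, 12, -14, 0, -0.3, -5, 0]
    - [-1, 12, -13, -1, -0.3, -4.9, 0]
    - [-1, 12, -14, -3, -0.3, -5, 0]
    - [-1, 11, -13, -3, -0.2, -4.9, 0]
    - [-1, 12, -14, -5, -0.3, -5, 0]
    - [-1, 11, -9, 15, 0, 0, 0]
    - [-1, 11, -9, 15, 0, 0, 0]
    - [-1, 9, -9, 16, 0, 0, 0]
    - [-1, 0, 0, 15, 0, 0, 0]
    - [-1, 0, 0, 14, 0, 0, 0]
    - [-1, 0, 0, 15, 0, 0, 0]
    - [-1, 0, 0, 0, 0, 0, 0]

```text
t: 9.87
eef_pos: [0.4851, -0.0089, 0.1479]
ee_rot: [3.141, 0.011, 0.126]
force: [-0.6, 0.1, -0.2]
width: 0.0874
gripper_force: 0.0
```

Run:
```python
from h import *
s=arm.get_state(); print(s['q'].round(2),s['eef_pos'],s['ee_rot'],s['force'],s['width'])
f=arm.grab_frame('wrist'); save(f,'w4.png')
```

```text
[ 0.39  0.12 -0.5  -0.   -0.96  1.31] [ 0.48505923 -0.00888482  0.14785145] [3.14120996 0.01118294 0.12625916] [-0.5913787   0.09039088 -0.21276076] 0.08740342177235985
```

View pics/w4.png

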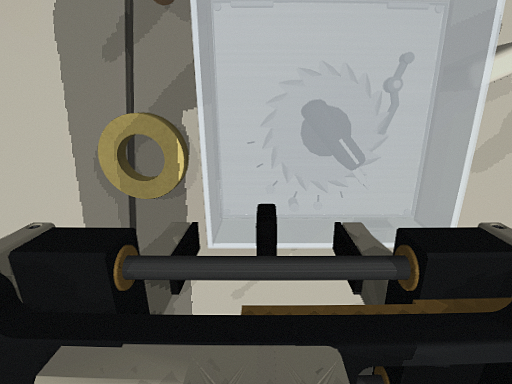

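servo_tool:
  deltas:
    - [1, 2, 0, -3, 0, 0, 0]
    - [1, 2, 0, -4, 0, 0, 0]
    - [1, 0, 0, 0, 0, 0, 0]
    - [1, 0, 0, 0, 0, 0, 0]
    - [1, 0, 0, 0, 0, 0, 0]
    - [1, 0, 0, 0, 0, 0, 0]
    - [1, 0, 0, 0, 0, 0, 0]
    - [1, 0, 0, 0, 0, 0, 0]
    - [1, 0, 0, 0, 0, 0, 0]
    - [1, 0, 0, 0, 0, 0, 0]
    - [1, 0, 0, 0, 0, 0, 0]
    - [1, 0, 0, 0, 0, 0, 0]
    - [1, 0, 0, 0, 0, 0, 0]
    - [1, 0, 0, 0, 0, 0, 0]
    - [1, 0, 0, 0, 0, 0, 0]
    - [1, 0, 0, 0, 0, 0, 0]
  squeeze: 25

```text
t: 11.25
eef_pos: [0.491, -0.0082, 0.1579]
ee_rot: [3.141, 0.006, 0.127]
force: [2.8, -4.5, -1.7]
width: 0.0117
gripper_force: 25.0
```

Run:
```python
from h import *
s=arm.get_state(); print(s['q'].round(2),s['eef_pos'],s['ee_rot'],s['force'],s['width'])
# hood lift: grip point at shut = handle; arc about hinge; tilt 0 -> -15
yaw=.1236; X=np.array([np.cos(yaw),np.sin(yaw),0]); Z=np.array([0,0,1.])
p0=s['eef_pos']; r0=R.from_matrix(rot(s['ee_rot']))
N=36; off=np.array([0,0,.010])  # handle height above TCP
g0=np.array([-153.,78])/1e3
w=[]
for i in range(1,N+1):
    a=np.pi/2*i/N*1.0; ca,sa=np.cos(a),np.sin(a)
    g=np.array([g0[0]*ca+g0[1]*sa, -g0[0]*sa+g0[1]*ca])
    tl=-15*i/N; Q=pl(0,yaw,tl)
    H=p0+off+X*(g-g0)[0]+Z*(g-g0)[1]
    w.append((H+Q.apply([0,0,.010]),Q,1))
import io,contextlib
b=io.StringIO()
with contextlib.redirect_stdout(b): plan(w,g=1)
L=[l[1:-1] for l in b.getvalue().splitlines() if l.startswith('[')]
for k in (0,18): print('['+','.join(L[k:k+18])+']')
print([x[0].round(3).tolist() for x in (w[17],w[-1])])
```

```text
[ 0.38  0.12 -0.48 -0.   -0.98  1.32] [ 0.49102038 -0.00822616  0.15792318] [3.14122673 0.00587732 0.12698993] [ 2.77666176 -4.50751909 -1.70509787] 0.011701619960672018
[[1,3,0,-7,0,-0.1,0.2],[1,4,0,-6,0,-0.4,0],[1,4,0,-6,0,-0.4,0],[1,4,0,-7,0,-0.4,0],[1,5,0,-6,0,-0.4,0],[1,4,0,-5,0,-0.5,0],[1,5,0,-6,0,-0.4,0],[1,5,0,-6,0,-0.4,0],[1,5,0,-5,0,-0.4,0],[1,6,0,-5,0,-0.4,0],[1,5,0,-5,0,-0.4,0],[1,6,0,-5,0,-0.5,0],[1,6,0,-4,0,-0.4,0],[1,6,0,-4,0,-0.4,0],[1,6,0,-4,0,-0.4,0],[1,7,0,-4,0,-0.4,0],[1,6,0,-4,0,-0.4,0],[1,7,0,-3,0,-0.5,0]]
[[1,7,0,-3,0,-0.4,0],[1,7,0,-3,0,-0.4,0],[1,6,0,-3,0,-0.4,0],[1,8,0,-2,0,-0.4,0],[1,7,0,-2,0,-0.4,0],[1,7,0,-2,0,-0.5,0],[1,7,0,-1,0,-0.4,0],[1,7,0,-2,0,-0.4,0],[1,8,0,-1,0,-0.4,0],[1,7,0,0,0,-0.4,0],[1,8,0,-1,0,-0.4,0],[1,7,0,0,0,-0.5,0],[1,7,0,0,0,-0.4,0],[1,8,0,1,0,-0.4,0],[1,7,0,0,0,-0.4,0],[1,8,0,1,0,-0.4,0],[1,7,0,1,0,-0.4,0],[1,7,0,2,0,-0.5,0]]
[[0.589, 0.004, 0.243], [0.718, 0.02, 0.233]]
```

servo_tool:
  deltas:
    - [1, 3, 0, -7, 0, 0, 0]
    - [1, 4, 0, -6, 0, -0.4, 0]
    - [1, 4, 0, -6, 0, -0.4, 0]
    - [1, 4, 0, -7, 0, -0.4, 0]
    - [1, 5, 0, -6, 0, -0.4, 0]
    - [1, 4, 0, -5, 0, -0.5, 0]
    - [1, 5, 0, -6, 0, -0.4, 0]
    - [1, 5, 0, -6, 0, -0.4, 0]
    - [1, 5, 0, -5, 0, -0.4, 0]
    - [1, 0, 0, 0, 0, 0, 0]

```text
t: 12.08
eef_pos: [0.5313, -0.0031, 0.2105]
ee_rot: [3.141, 0.066, 0.127]
force: [-0.3, -4.9, -0.8]
width: 0.0118
gripper_force: 25.0
```

servo_tool:
  deltas:
    - [1, 6, 0, -5, 0, -0.4, 0]
    - [1, 5, 0, -5, 0, -0.4, 0]
    - [1, 6, 0, -5, 0, -0.5, 0]
    - [1, 6, 0, -4, 0, -0.4, 0]
    - [1, 6, 0, -4, 0, -0.4, 0]
    - [1, 6, 0, -4, 0, -0.4, 0]
    - [1, 7, 0, -4, 0, -0.4, 0]
    - [1, 6, 0, -4, 0, -0.4, 0]
    - [1, 7, 0, -3, 0, -0.5, 0]
    - [1, 0, 0, 0, 0, 0, 0]

```text
t: 12.92
eef_pos: [0.5887, 0.0043, 0.2428]
ee_rot: [3.141, 0.133, 0.127]
force: [-1.5, -3.8, -1.6]
width: 0.0115
gripper_force: 25.0
```

Run:
```python
from h import *
s=arm.get_state(); print(s['q'].round(2),s['eef_pos'],s['ee_rot'],s['force'],s['width'])
f=arm.grab_frame('scene'); save(f,'s3.png')
```

```text
[ 0.32  0.29 -0.04 -0.03 -1.37  1.38] [0.58867446 0.00426644 0.24282833] [3.14105163 0.13254754 0.12674118] [-1.51012128 -3.80771491 -1.57556517] 0.011477157156836467
```

View pics/s3.png

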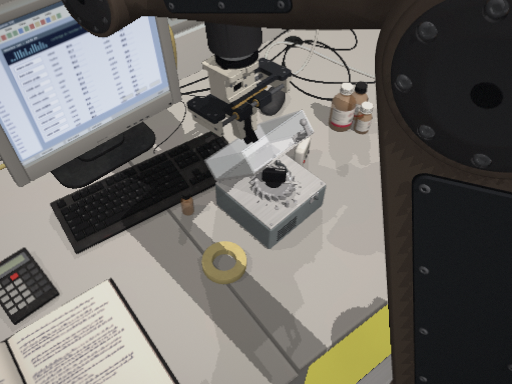

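Run:
```python
from h import *
yaw=.1236; X=np.array([np.cos(yaw),np.sin(yaw),0]); Z=np.array([0,0,1.])
H0=np.array([.491,-.0082,.165]); g0=np.array([-153.,78])/1e3; w=[]
for i in range(1,19):
    a=np.pi/4*(1+1.01*i/18); ca,sa=np.cos(a),np.sin(a)
    g=np.array([g0[0]*ca+g0[1]*sa, -g0[0]*sa+g0[1]*ca]); Q=pl(0,.1267,-7.6-2.4*i/18)
    w.append((H0+X*(g-g0)[0]+Z*(g-g0)[1]+Q.apply([0,0,.007]),Q,1))
import io,contextlib
b=io.StringIO()
with contextlib.redirect_stdout(b): plan(w,g=1)
L=[l[1:-1] for l in b.getvalue().splitlines() if l.startswith('[')]
print('['+','.join(L)+']',w[8][0],w[-1][0])
```

```text
[[1,7,0,-4,0,-0.2,0],[1,7,0,-3,0,-0.2,0],[1,8,0,-2,0,-0.1,0],[1,7,0,-2,0,-0.1,0],[1,7,0,-2,0,-0.2,0],[1,7,0,-2,0,-0.1,0],[1,8,1,-1,0,-0.1,0],[1,7,0,-1,0,-0.2,0],[1,8,0,-1,0,-0.1,0],[1,7,0,0,0,-0.1,0],[1,8,0,0,0,-0.2,0],[1,7,0,0,0,-0.1,0],[1,8,0,1,0,-0.1,0],[1,8,0,0,0,-0.2,0],[1,7,0,2,0,-0.1,0],[1,7,0,1,0,-0.1,0],[1,8,0,2,0,-0.2,0],[1,7,0,2,0,-0.1,0]] [0.65584652 0.01227608 0.2512309 ] [0.72022205 0.02027321 0.23248902]
```

servo_tool:
  deltas:
    - [1, 7, 0, -4, 0, -0.2, 0]
    - [1, 7, 0, -3, 0, -0.2, 0]
    - [1, 8, 0, -2, 0, -0.1, 0]
    - [1, 7, 0, -2, 0, -0.1, 0]
    - [1, 7, 0, -2, 0, -0.2, 0]
    - [1, 7, 0, -2, 0, -0.1, 0]
    - [1, 8, 0, -1, 0, -0.1, 0]
    - [1, 7, 0, -1, 0, -0.2, 0]
    - [1, 8, 0, -1, 0, -0.1, 0]
    - [1, 0, 0, 0, 0, 0, 0]

```text
t: 13.8
eef_pos: [0.6562, 0.0129, 0.2511]
ee_rot: [3.141, 0.153, 0.127]
force: [1.3, -5.6, -5.6]
width: 0.0116
gripper_force: 25.0
```

servo_tool:
  deltas:
    - [1, 7, 0, 0, 0, -0.1, 0]
    - [1, 8, 0, 0, 0, -0.2, 0]
    - [1, 7, 0, 0, 0, -0.1, 0]
    - [1, 8, 0, 1, 0, -0.1, 0]
    - [1, 8, 0, 0, 0, -0.2, 0]
    - [1, 7, 0, 2, 0, -0.1, 0]
    - [1, 7, 0, 1, 0, -0.1, 0]
    - [1, 8, 0, 2, 0, -0.2, 0]
    - [1, 7, 0, 2, 0, -0.1, 0]
    - [1, 0, 0, 0, 0, 0, 0]

```text
t: 14.63
eef_pos: [0.7215, 0.0213, 0.2332]
ee_rot: [3.141, 0.172, 0.127]
force: [2.2, -5.8, -3.3]
width: 0.0114
gripper_force: 25.0
```

servo_tool:
  deltas:
    - [-1, 0, 0, 0, 0, 0, 0]
    - [-1, 0, 0, 0, 0, 0, 0]
    - [-1, 0, 0, 0, 0, 0, 0]
    - [-1, 0, 0, 0, 0, 0, 0]
    - [-1, 0, 0, 0, 0, 0, 0]
    - [-1, 0, 0, -10, 0, 0, 0]
    - [-1, 0, 0, -20, 0, 0, 0]
    - [-1, 0, 0, -20, 0, 0, 0]
    - [-1, 0, 0, -25, 0, 0, 0]
    - [-1, 0, 0, -25, 0, 0, 0]
    - [-1, 0, 0, -15, 0, 0, 0]

```text
t: 15.55
eef_pos: [0.7407, 0.0237, 0.3507]
ee_rot: [3.141, 0.169, 0.127]
force: [0.5, 0.4, -0.1]
width: 0.0797
gripper_force: 0.0
```

Run:
```python
from h import *
s=arm.get_state(); print(s['q'].round(2),s['eef_pos'],s['force'],s['width'])
plan([([.60,-.03,.36],pl(0,.124,0),5),([.47,-.056,.33],pl(0,.124),5)])
```

```text
[ 0.28  0.56  0.6  -0.03 -1.78  1.41] [0.740748   0.02371226 0.35067819] [ 0.46919942  0.35219318 -0.08507044] 0.07974249225898654
-> [ 0.6  -0.03  0.36]  
[[-1,-29,7,3,0,1.9,0],[-1,-29,7,2,0,2,0.1],[-1,-30,7,1,0,1.9,0],[-1,-29,7,0,0,2,0],[-1,-29,8,0,0,1.9,0.1]]
-> [ 0.47  -0.056  0.33 ]  
[[-1,-27,2,6,0,0,0],[-1,-26,2,6,0,0,0],[-1,-27,2,6,0,0,0],[-1,-26,2,6,0,0,0],[-1,-27,1,6,0,0,0]]
```

servo_tool:
  deltas:
    - [-1, -29, 7, -2, 0, 1.9, 0]
    - [-1, -29, 7, 0, 0, 2, 0]
    - [-1, -30, 7, 0, 0, 1.9, 0]
    - [-1, -29, 7, 0, 0, 2, 0]
    - [-1, -29, 8, 0, 0, 1.9, 0]
    - [-1, -27, 2, 6, 0, 0, 0]
    - [-1, -26, 2, 6, 0, 0, 0]
    - [-1, -27, 2, 6, 0, 0, 0]
    - [-1, -26, 2, 6, 0, 0, 0]
    - [-1, -27, 1, 6, 0, 0, 0]
    - [-1, 0, 0, 0, 0, 0, 0]

```text
t: 16.47
eef_pos: [0.4662, -0.0567, 0.3355]
ee_rot: [-3.14, 0.003, 0.127]
force: [-0.4, -0.4, -0.6]
width: 0.0877
gripper_force: 0.0
```

```bash
cat > look.py <<'E'
from h import *
import sys
s=arm.get_state(); print(s['eef_pos'],s['ee_rot'][2])
f=arm.grab_frame('wrist')
for n in ['knob_grip','pointer','marker','hasp_lip','hood_handle']: print(n,rec(n,f))
p=[.5535,-.0462,.1236];c,sn=np.cos(p[2]),np.sin(p[2])
A=np.array([[0,0,135]]+[[65*np.cos(3.84-w),65*np.sin(3.84-w),85] for w in (0,.349,.698,1.047,1.396)])/1e3
P=np.c_[p[0]+c*A[:,0]-sn*A[:,1],p[1]+sn*A[:,0]+c*A[:,1],A[:,2]]
q=proj(P,f); print(q.round(1).tolist()); np.save('q.npy',q)
lo=np.maximum(q.min(0)-70,0).astype(int); hi=(q.max(0)+60).astype(int)
im=f['color'][lo[1]:hi[1],lo[0]:hi[0],::-1]; k=min(800/im.shape[1],600/im.shape[0])
cv2.imwrite('pics/'+sys.argv[1],cv2.resize(im,None,fx=k,fy=k,interpolation=cv2.INTER_CUBIC)); print(lo,k)
E
python3 look.py w5.png
```

```text
[ 0.46615057 -0.05671265  0.33546812] 0.12661664730295064
knob_grip [(0.95, [0.5531, -0.0491, 0.0967])]
pointer [(0.65, [0.5892, -0.0414, 0.0909]), (0.61, [0.5542, -0.0438, 0.0934])]
marker []
hasp_lip [(0.54, [0.5562, -0.0467, 0.0938])]
hood_handle [(0.75, [0.6621, -0.0291, 0.0888])]
[[266.4, 100.2], [294.1, 135.7], [281.0, 143.2], [266.3, 145.8], [251.6, 143.1], [238.6, 135.6]]
[168  30] 3.4285714285714284
```

View pics/w5.png

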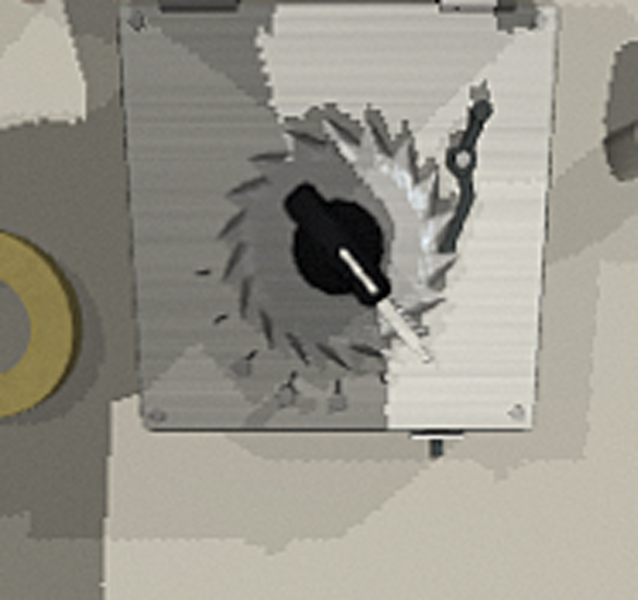

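Run:
```python
from h import *
plan([([.41,-.065,.16],pl(0,.124,25),6)])
```

```text
-> [ 0.41  -0.065  0.16 ]  
[[-1,-10,0,29,0,4.2,0],[-1,-12,1,28,0,4.2,0.1],[-1,-15,0,28,0,4.2,0],[-1,-16,0,26,0,4.2,0],[-1,-18,0,25,0,4.2,0],[-1,-20,1,24,0,4.2,0.1]]
```

servo_tool:
  deltas:
    - [-1, -10, 0, 29, 0, 4.2, 0]
    - [-1, -12, 1, 28, 0, 4.2, 0]
    - [-1, -15, 0, 28, 0, 4.2, 0]
    - [-1, -16, 0, 26, 0, 4.2, 0]
    - [-1, -18, 0, 25, 0, 4.2, 0]
    - [-1, -20, 1, 24, 0, 4.2, 0]
    - [-1, 0, 0, 0, 0, 0, 0]

```text
t: 17.35
eef_pos: [0.4204, -0.0644, 0.1705]
ee_rot: [-3.127, -0.45, 0.125]
force: [3.6, 2.1, 4.2]
width: 0.0874
gripper_force: 0.0
```

```bash
python3 look.py w6.png
python3 - <<'E'
import cv2,numpy as np
a=cv2.imread('pics/w6.png'); l=cv2.cvtColor(a,cv2.COLOR_BGR2LAB); l[...,0]=cv2.createCLAHE(2,(4,4)).apply(l[...,0]); cv2.imwrite('pics/w6.png',cv2.cvtColor(l,cv2.COLOR_LAB2BGR))
E
```

```text
[ 0.42037207 -0.06442614  0.17049647] 0.1253892652483819
knob_grip [(0.81, [0.5406, -0.048, 0.0943]), (0.56, [0.6547, 0.1103, 0.0361])]
pointer [(0.57, [0.5441, -0.05, 0.0947]), (0.31, [0.4911, 0.1227, 0.0156])]
marker [(0.66, [0.4884, -0.0331, 0.1017])]
hasp_lip []
hood_handle [(0.66, [0.6576, -0.0287, 0.0885])]
[[265.3, 76.6], [306.9, 149.5], [287.7, 160.2], [265.6, 163.9], [243.7, 160.0], [224.8, 149.2]]
[154   6] 2.7649769585253456
```

View pics/w6.png

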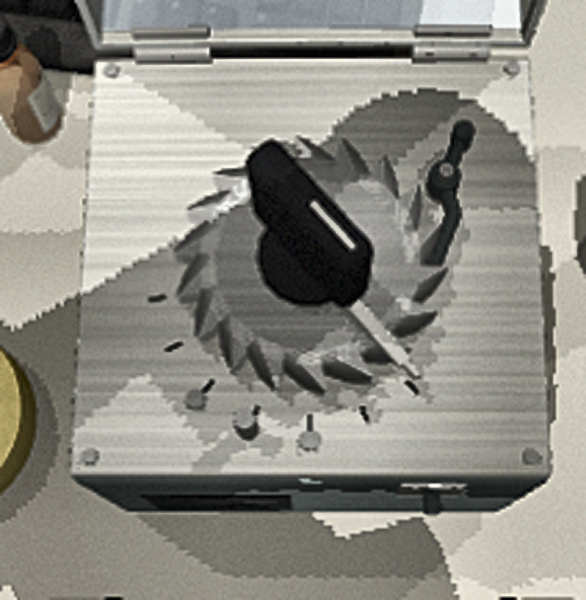

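Run:
```python
from h import *
Q=pl(0,np.radians(47.1))
plan([([.50,-.05,.22],Q,8),([.5525,-.0465,.18],Q,3),([.5525,-.0465,.110],Q,5)],g=0)
```

```text
-> [ 0.5  -0.05  0.22]  
[[0,13,-1,-2,1,-2.9,-4.9],[0,13,0,-2,1,-3,-4.9],[0,13,1,-4,1.1,-2.9,-4.9],[0,13,3,-4,1,-3,-4.9],[0,12,3,-4,1,-2.9,-4.9],[0,12,4,-6,1,-3,-4.9],[0,11,5,-6,1.1,-2.9,-4.8],[0,10,5,-6,1,-2.9,-4.9]]
-> [ 0.552 -0.046  0.18 ]  
[[0,13,12,13,0,0,0],[0,12,12,14,0,0,0],[0,13,13,13,0,0,0]]
-> [ 0.552 -0.046  0.11 ]  
[[0,0,0,14,0,0,0],[0,0,0,14,0,0,0],[0,0,0,14,0,0,0],[0,0,0,14,0,0,0],[0,0,0,14,0,0,0]]
```

servo_tool:
  deltas:
    - [0, 13, -1, -2, 1, -2.9, -4.9]
    - [0, 13, 0, -2, 1, -3, -4.9]
    - [0, 13, 1, -4, 1.1, -2.9, -4.9]
    - [0, 13, 3, -4, 1, -3, -4.9]
    - [0, 12, 3, -4, 1, -2.9, -4.9]
    - [0, 12, 4, -6, 1, -3, -4.9]
    - [0, 11, 5, -6, 1.1, -2.9, -4.8]
    - [0, 10, 5, -6, 1, -2.9, -4.9]
    - [0, 13, 12, 13, 0, 0, 0]
    - [0, 12, 12, 14, 0, 0, 0]
    - [0, 13, 13, 13, 0, 0, 0]
    - [0, 0, 0, 0, 0, 0, 0]

```text
t: 18.65
eef_pos: [0.5521, -0.0505, 0.177]
ee_rot: [3.139, -0.008, 0.801]
force: [0.1, -1.0, -0.3]
width: 0.044
gripper_force: 0.0
```

Run:
```python
from h import *
s=arm.get_state(); print(s['q'].round(2),s['eef_pos'],s['ee_rot'],s['force'],s['width'])
Q=pl(0,np.radians(47.1))
plan([([.5525,-.0465,.110],Q,5)],g=0)
```

```text
[ 0.26  0.2  -0.33 -0.   -1.04  2.11] [ 0.55209836 -0.05052343  0.17704415] [ 3.13938083 -0.00829871  0.80065466] [ 0.10944853 -0.9807051  -0.27349714] 0.04403294164426671
-> [ 0.552 -0.046  0.11 ]  
[[0,1,-1,13,0,-0.1,-0.2],[0,0,0,14,0.1,-0.1,-0.3],[0,1,-1,13,0,-0.1,-0.2],[0,0,0,14,0,-0.1,-0.3],[0,1,-1,13,0,-0.1,-0.2]]
```

servo_tool:
  deltas:
    - [0, 1, -1, 13, 0, -0.1, -0.2]
    - [0, 0, 0, 14, 0, -0.1, -0.3]
    - [0, 1, -1, 13, 0, -0.1, -0.2]
    - [0, 0, 0, 14, 0, -0.1, -0.3]
    - [0, 1, -1, 12, 0, 0, -0.2]
    - [0, 0, 0, 0, 0, 0, 0]

```text
t: 19.15
eef_pos: [0.5498, -0.0463, 0.1125]
ee_rot: [3.139, -0.002, 0.822]
force: [0.1, 0.1, -0.7]
width: 0.0437
gripper_force: 0.0
```

servo_tool:
  deltas:
    - [1, 0, 0, 0, 0, 0, 0]
    - [1, 0, 0, 0, 0, 0, 0]
    - [1, 0, 0, 0, 0, 0, 0]
    - [1, 0, 0, 0, 0, 0, 0]
    - [1, 0, 0, 0, 0, 0, 0]
    - [1, 0, 0, 0, 0, 0, 0]
    - [1, 0, 0, 0, 0, 0, 0]
    - [1, 0, 0, 0, 0, 0, 0]
  squeeze: 30

```text
t: 19.82
eef_pos: [0.5524, -0.0458, 0.1161]
ee_rot: [3.135, -0.008, 0.822]
force: [-1.4, 1.6, 5.0]
width: 0.0139
gripper_force: 30.0
```

servo_tool:
  deltas:
    - [1, 0, 0, 0, 0, 0, 4]
    - [1, 0, 0, 0, 0, 0, 5]
    - [1, 0, 0, 0, 0, 0, 5]
    - [1, 0, 0, 0, 0, 0, 5]
    - [1, 0, 0, 0, 0, 0, 5]
    - [1, 0, 0, 0, 0, 0, 5]
    - [1, 0, 0, 0, 0, 0, 5]
    - [1, 0, 0, 0, 0, 0, 5]
    - [1, 0, 0, 0, 0, 0, 5]
    - [1, 0, 0, 0, 0, 0, 5]
    - [1, 0, 0, 0, 0, 0, 0]

```text
t: 20.73
eef_pos: [0.5524, -0.0459, 0.1162]
ee_rot: [-3.14, -0.01, -0.038]
force: [-2.3, 1.8, 5.3]
width: 0.0137
gripper_force: 30.0
```

servo_tool:
  deltas:
    - [1, 0, 0, 0, 0, 0, 5]
    - [1, 0, 0, 0, 0, 0, 5]
    - [1, 0, 0, 0, 0, 0, 4]
    - [1, 0, 0, 0, 0, 0, 3.6]
    - [1, 0, 0, 0, 0, 0, 0]
    - [1, 0, 0, 0, 0, 0, 0]

```text
t: 21.23
eef_pos: [0.5524, -0.0459, 0.1162]
ee_rot: [-3.138, -0.009, -0.341]
force: [-2.7, 2.9, 5.6]
width: 0.0139
gripper_force: 30.0
```

Run:
```python
from h import *
s=arm.get_state(); print(s['eef_pos'],s['ee_rot'],s['force'],s['moment'])
```

```text
[ 0.55238644 -0.04587855  0.11615804] [-3.13757674 -0.0092693  -0.34052398] [-2.72885836  2.93184172  5.63101552] [0.43257202 0.99153168 0.10519141]
```

servo_tool:
  deltas:
    - [0, 0, 0, 0, 0, 0, 0]
    - [0, 0, 0, 0, 0, 0, 0]
    - [0, 0, 0, 0, 0, 0, 0]
    - [0, 0, 0, 0, 0, 0, 0]
    - [0, 0, 0, 0, 0, 0, 0]
    - [0, 0, 0, 0, 0, 0, 0]
    - [0, 0, 0, -10, 0, 0, 0]
    - [0, 0, 0, -20, 0, 0, 0]
    - [0, 0, 0, -25, 0, 0, 0]
    - [0, 0, 0, -30, 0, 0, 0]
    - [0, 0, 0, -30, 0, 0, 0]

```text
t: 22.15
eef_pos: [0.5507, -0.0462, 0.2324]
ee_rot: [-3.138, -0.008, -0.341]
force: [1.7, 0.7, 0.0]
width: 0.0441
gripper_force: 0.0
```

Run:
```python
from h import *
s=arm.get_state(); print(s['eef_pos'],s['ee_rot'],s['width'])
plan([([.45,-.065,.28],pl(0,.124,20),6)],g=0)
```

```text
[ 0.55074858 -0.04622623  0.23236742] [-3.13803154 -0.00846407 -0.3405429 ] 0.04411640648041637
-> [ 0.45  -0.065  0.28 ]  
[[0,-15,9,-8,0.8,3.2,-4.4],[0,-15,7,-9,0.7,3.2,-4.4],[0,-14,6,-10,0.8,3.2,-4.4],[0,-15,5,-11,0.7,3.1,-4.4],[0,-14,3,-12,0.8,3.2,-4.4],[0,-14,2,-12,0.8,3.2,-4.4]]
```

servo_tool:
  deltas:
    - [0, -15, 9, -8, 0.8, 3.2, -4.4]
    - [0, -15, 7, -9, 0.7, 3.2, -4.4]
    - [0, -14, 6, -10, 0.8, 3.2, -4.4]
    - [0, -15, 5, -11, 0.7, 3.1, -4.4]
    - [0, -14, 3, -12, 0.8, 3.2, -4.4]
    - [0, -14, 2, -12, 0.8, 3.2, -4.4]
    - [0, 0, 0, 0, 0, 0, 0]

```text
t: 22.73
eef_pos: [0.4471, -0.0656, 0.2804]
ee_rot: [-3.14, -0.357, 0.129]
force: [0.4, -0.1, -0.9]
width: 0.044
gripper_force: 0.0
```

```bash
python3 look.py w7.png
python3 - <<'E'
from h import *
f=arm.grab_frame('wrist'); g=f['color'].astype(int)
# dark bar direction: unproject dark pixels near the knob to z=.135
p=[.5525,-.0465,.1236]
xs=np.arange(-.05,.0501,.001); X,Y=np.meshgrid(xs,xs)
W=np.c_[p[0]+X.ravel(),p[1]+Y.ravel(),np.full(X.size,.135)]
u=proj(W,f).round().astype(int); v=g[u[:,1],u[:,0]].max(1)
m=(v<45)
for th in (30,45,60):
    m=v<th; q=W[m,:2]; c=q.mean(0); e,V=np.linalg.eigh(np.cov((q-c).T)); d=V[:,1]
    a=np.degrees(np.arctan2(d[1],d[0])-p[2]); print(th,m.sum(),c-p[:2],np.sqrt(e),'wheel mod pi:',((220-a)%180)*np.pi/180)
E
```

```text
[ 0.44710036 -0.06559723  0.2803934 ] 0.12850204818952338
knob_grip [(0.59, [0.5526, -0.0479, 0.0989])]
pointer [(0.66, [0.5524, -0.0489, 0.0979])]
marker []
hasp_lip []
hood_handle [(0.95, [0.6908, -0.025, 0.119])]
[[261.3, 132.6], [291.8, 177.6], [277.7, 185.6], [261.7, 188.4], [245.8, 185.5], [231.8, 177.3]]
[161  62] 3.225806451612903
30 1084 [-0.00405535 -0.00222601] [0.00884123 0.01463331] wheel mod pi: 1.1725178091198212
45 1212 [-0.00164439 -0.00533416] [0.01011099 0.01936012] wheel mod pi: 1.5139211265649677
60 1385 [ 0.000587   -0.00772996] [0.01127819 0.02232225] wheel mod pi: 1.6132568335726962
```

Run:
```python
from h import *
f=arm.grab_frame('wrist'); g=cv2.cvtColor(f['color'],cv2.COLOR_RGB2GRAY).astype(np.float32)
def samp(W):
    u=proj(W,f).astype(np.float32); return cv2.remap(g,u[:,:1],u[:,1:],cv2.INTER_LINEAR)[:,0]
p=np.array([.5528,-.0465]); yaw=.1236
def at(w,r,t,z):
    a=3.84-w+yaw; d=np.array([np.cos(a),np.sin(a)]); n=np.array([-d[1],d[0]])
    return np.c_[p+np.outer(r,d)+np.outer(t,n),np.full(len(r),z)]
r,t=[x.ravel() for x in np.meshgrid(np.linspace(-.024,.024,25),np.linspace(-.006,.006,7))]
ro,to=[x.ravel() for x in np.meshgrid(np.r_[-.029,.029],np.linspace(-.005,.005,6))]
rp=np.linspace(.034,.060,27)
for w in np.arange(.55,1.65,.07):
    inn=samp(at(w,r,t,.135)); 
    row=[w,np.mean(inn),np.mean(samp(at(w,np.linspace(.006,.022,20),np.zeros(20),.135)))]
    for z in (.093,.098,.103):
        c=samp(at(w,rp,0*rp,z)); s=(samp(at(w,rp,0*rp+.006,z))+samp(at(w,rp,0*rp-.006,z)))/2; row.append((c-s).mean())
    print(np.round(row,2).tolist())
```

```text
[0.55, 42.75, 14.4, -14.76, -14.08, -13.15]
[0.62, 40.49, 12.53, 16.75, 17.74, 14.77]
[0.69, 39.3, 13.54, 5.65, 6.01, 6.3]
[0.76, 37.87, 15.62, 5.29, 5.08, 3.76]
[0.83, 35.39, 21.12, -5.73, -7.48, -9.52]
[0.9, 32.61, 33.09, -24.64, -24.43, -21.8]
[0.97, 30.09, 74.76, -7.28, 1.37, 13.42]
[1.04, 28.19, 139.11, 41.42, 46.3, 50.39]
[1.11, 30.0, 141.78, 24.18, 15.24, -0.3]
[1.18, 34.27, 73.42, -34.38, -27.85, -23.32]
[1.25, 39.1, 36.89, -21.07, -11.37, 1.58]
[1.32, 44.09, 20.16, 11.68, 11.05, 5.77]
[1.39, 48.11, 15.7, -2.17, 6.01, 8.19]
[1.46, 52.06, 20.0, 6.68, 5.08, 2.56]
[1.53, 55.53, 22.1, 0.06, -4.45, -12.96]
[1.6, 60.28, 34.27, -10.66, -2.28, 0.4]
```

Run:
```python
from h import *
for c in ('top','scene'):
    f=arm.grab_frame(c)
    for n in ['hood_handle','hasp_lip','tape_roll_mid','timer_mid','std_bottle_mid','marker']: print(c,n,rec(n,f))
    # handle bar darkness vs hood angle
    g=cv2.cvtColor(f['color'],cv2.COLOR_RGB2GRAY).astype(np.float32); y=.1236; out=[]
    for a in np.arange(1.3,1.86,.04):
        P=[]
        for dx in np.linspace(-16,16,9):
            for dz in (-4,0,4):
                x0,z0=-153+dx,78+dz; X=94+x0*np.cos(a)+z0*np.sin(a); Z=87-x0*np.sin(a)+z0*np.cos(a)
                P.append([.5528+(X*np.cos(y)-45*np.sin(y))/1e3,-.0465+(X*np.sin(y)+45*np.cos(y))/1e3,Z/1e3])
        u=proj(np.array(P),f).astype(np.float32); out.append((round(a,2),round(float(cv2.remap(g,u[:,:1],u[:,1:],1).mean()))))
    print(out)
```

```text
top hood_handle [(0.82, [0.6643, -0.0317, 0.2579])]
top hasp_lip [(0.74, [0.6613, -0.0714, 0.2925])]
top tape_roll_mid [(0.58, [0.4958, 0.1339, 0.0194])]
top timer_mid [(0.61, [0.6263, -0.1913, 0.0607])]
top std_bottle_mid [(0.45, [0.6494, 0.1117, 0.0455])]
top marker [(0.42, [0.548, -0.0464, 0.0926])]
[(np.float64(1.3), 138), (np.float64(1.34), 137), (np.float64(1.38), 122), (np.float64(1.42), 70), (np.float64(1.46), 29), (np.float64(1.5), 22), (np.float64(1.54), 22), (np.float64(1.58), 22), (np.float64(1.62), 20), (np.float64(1.66), 17), (np.float64(1.7), 15), (np.float64(1.74), 15), (np.float64(1.78), 18), (np.float64(1.82), 25), (np.float64(1.86), 38)]
scene hood_handle [(0.59, [0.674, -0.0297, 0.1701])]
scene hasp_lip [(0.79, [0.6562, -0.0721, 0.2878])]
scene tape_roll_mid [(0.72, [0.4884, 0.1339, 0.0224])]
scene timer_mid [(0.67, [0.6091, -0.1771, 0.0353])]
scene std_bottle_mid [(0.52, [0.6568, 0.1184, 0.037])]
scene marker []
[(np.float64(1.3), 188), (np.float64(1.34), 188), (np.float64(1.38), 179), (np.float64(1.42), 147), (np.float64(1.46), 110), (np.float64(1.5), 81), (np.float64(1.54), 58), (np.float64(1.58), 46), (np.float64(1.62), 65), (np.float64(1.66), 122), (np.float64(1.7), 158), (np.float64(1.74), 162), (np.float64(1.78), 166), (np.float64(1.82), 170), (np.float64(1.86), 171)]
```

```bash
python3 -c "
from station import arm
print(arm.job_done())"
```

```text
the job is handed in; nothing more can be done
None
```

The job is handed in. The hasp is swung up off its staple, the hood stands upright (about 1.58 rad), and the wheel measures about 1.05 rad, which is the tall pin's setting (1.047). It held there after I let go, and the tape roll and timer read close to where they started. The bottle had no reading at the start to compare with.

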